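Give the suction to the hood where the work stands

ROBOT

A 6-joint arm with a two-finger parallel gripper is mounted at the origin on the work surface. World frame = base frame: x ahead of the robot, y to its left, z up, the work surface at z = 0. Lengths are in m, angles in degrees, forces in N, time in s.
With the tool pointing down it reaches from about 0.35 to 0.875 m from the base axis. Payload 4.2 kg.
Tool frame: the origin (TCP) lies between the finger pads; the fingertips stand 19 mm ahead of it and the grasp point (between the pads) is the TCP; z points along the fingers, y is the line along which they close (so a half turn about z gives the same grasp; the last joint's range is limited). The gripper opens to 87 mm and grips with 3 to 60 N. Pads are 19 mm wide; open, the fingers measure 117 mm over their backs; the gripper's body (75 mm by 190 mm) begins 51 mm behind the grasp point.
Start: joints at [-51.245, 22.042, 0.453, 0, -68.411, -14.817], TCP at [0.254, -0.571, 0.242] pointing down, gripper open.
Joint ranges: [-179.83, 179.83], [-69.29, 118.12], [-61.27, 80.66], [-181.25, 117.63], [-171.15, -9.14], [-177.46, 177.46]. Speed limits (degrees/s): [159.86, 159.86, 180, 180, 180, 180].

INTERFACE

Orientations are given as a 3x3 rotation matrix whose columns are the frame's x, y, z axes.
In Python, from station import r gives the robot as it stands.
- The arm moves only by the tool drive_tool, never from a script. Its argument "steps" is one flat list of numbers, 7 for each row, row after row: the turn, a rotation vector about the tool's x, y, z in rad, then the shift along the tool's x, y, z in m, then the opening, from 0 (shut) to 1 (fully open). A call has 1 to 10 rows; each row shifts and turns the commanded pose from where the row before left it, along the tool's axes as they then stand; what a row does not reach is not made up. A row lasts 1/12 s, in which the tool goes at most 41.7 mm and 7.16 degrees, less where a joint would pass 70% of its speed; a pose out of reach is approached as far as the arm can. A call is refused whole if a number of a shift passes 0.0417 or a number of a turn 0.125, either way. A call with a gripper value outside its range is refused whole. The fingers move at their own pace and stop on an object; the grip force is fixed at half the most. Time passes only in rows, so rows that do not move let the fingers close. It gives the time, the measured TCP pose, the force, the opening and the grip force at its end, in the units of the state.
- r.sense(): the state, without advancing time (a new reading comes with each control period).
- r.capture(name): name is "scene" or "top" or "wrist"; returns the picture (400x640x3 uint8, blue, green, red); there is no depth.
- r.camera_params(name): a dict with "camera_matrix" (3x3 intrinsics, pixels), "extrinsics" (4x4, takes a point from world to camera coordinates). Camera axes: x right, y down, z forward; pixel columns grow to the right and rows downward; lengths in m; the calibration is good to about 2 mm. A picture is of the moment at which its call begins: read the wrist's pose just before it. camera_params takes no time and is no camera call; for the wrist camera it gives the pose at the moment of the call.
- r.finish_job(): hands the job in; it is judged then, once.
The state is a dict: "time_s": time; "joints": joint angles; "joint_velocities": joint speeds; "effort": joint torques, N m; "tcp_pos": TCP position; "ee_rot": TCP orientation; "wrist_force": force on the tool from outside, world axes, zero at the start; "moment": the same for the moment, N m; "gripper_width": opening from 0.0 (shut) to 1.0 (fully open); "gripper_force": force on a finger pad.
Only numpy, scipy, OpenCV 4.12 (cv2) and the standard library are available. Lean on these libraries where they do the work, as an engineer would, in place of code of your own. Each camera call takes 0.05 s, during which the arm holds its last target. There are 200 camera calls.

TASK

A steel tube joint stands ready for welding in front of one of the two fume hoods on the bench. Give it all the suction: push the blast gate slide of that hood fully open and the other hood's slide fully shut, working the slides by their end tabs with the fingertips only, never pinching a tab between the fingers. Leave the tube joint, tin, wire brush and clamp where they are.

Things in the scene. Friction and masses are not known exactly. Their poses are not given: they have to be found in the camera images.
- manifold: fixed bare-metal fume manifold: header duct beyond, two branches towards the robot at y +160 mm (left) and -160 mm (right), each with an aluminium blast gate and round bell hood, axes 85 mm up. Origin on the bench between the gates in the plane of the slides; x away from the robot, y left, z up. Gate body 130 wide (y) x 20 thick (x), its top 148 mm up; header top 135 mm up; bell 124 mm at the mouth.
- left_mouth (a point): centre of the left hood's mouth, 85 mm in front of the gate's middle plane, 85 mm above the bench
- right_mouth (a point): centre of the right hood's mouth, as for the left
- left_gate (a joint): steel slide plate, 84 mm high, 3 mm thick, upright in the slot of the left gate body; slides level out of the body's right-hand side (manifold -y). Value = metres drawn out: 0 = fully shut (bore covered), 0.084 = fully open, at its stop. Moves stiffly (about 4 N of friction), stays where left, starts part-open.
- right_gate (a joint): steel slide plate, 84 mm high, 3 mm thick, upright in the slot of the right gate body; slides level out of the body's right-hand side (manifold -y). Value = metres drawn out: 0 = fully shut (bore covered), 0.084 = fully open, at its stop. Moves stiffly (about 4 N of friction), stays where left, starts part-open.
- left_tab (a point): top edge, middle, of the left slide's end tab (moves with it): the plate's outer end bent to the front, an upright strip 5 mm thick (along y), from the plate 34 mm towards the robot (this point: 16.5 mm in front of the plate) and 84 mm down from here. Push its +y face (towards the gate body) to open, its -y face to shut. Free space between gate body and tab: 35 mm + joint value. Axes as manifold.
- right_tab (a point): top edge, middle, of the right slide's end tab (moves with it): the plate's outer end bent to the front, an upright strip 5 mm thick (along y), from the plate 34 mm towards the robot (this point: 16.5 mm in front of the plate) and 84 mm down from here. Push its +y face (towards the gate body) to open, its -y face to shut. Free space between gate body and tab: 35 mm + joint value. Axes as manifold.
- tube_joint: loose weldment of bare square steel tube, standing 60 to 85 mm in front of one hood's mouth: a 180 mm long foot of 30 mm tube (along its y), a 30 mm post rising to 100 mm and a slanting brace. Origin on the bench under the middle of the foot. The hood it stands at is the one in use (manifold y above 0: left, below 0: right). Leave it in place.
- gel_tin: loose round grey tin with a pale label and black lid, 72 mm diameter, 70 mm high, in front of the hood not in use; origin at the centre of its underside. Leave it in place.
- wire_brush: loose wire brush lying on its wooden back, 220 mm long (along its x), 36 mm high, on the bench between the two hoods and nearer the robot; origin under its middle. Leave it in place.
- bar_clamp: loose steel bar clamp with a wooden screw handle, lying flat: bar 280 mm long (along its x), jaws reaching 90 mm to its +y, 26 mm high, on the bench to the right of the right hood; origin on the bench under the middle of the bar. Leave it in place.
Things that resemble listed ones, but are neither listed nor needed, are in the scene too. Leave any purple or turquoise look-alike of the tube_joint alone.

How it is judged (in metres and radians):
At the end, for the whole second after the job is handed in: The slide of the hood where the tube joint stands is drawn out to within 6 mm of its 84 mm stop, the other slide is within 6 mm of fully shut, and both are at rest (((y of tube_joint in the frame of manifold above 0 m and value of joint left_gate above 0.078 m and value of joint right_gate below 0.006 m) or (not (y of tube_joint in the frame of manifold above 0 m) and value of joint right_gate above 0.078 m and value of joint left_gate below 0.006 m)) and velocity of joint left_gate between -0.01 and 0.01 m/s and velocity of joint right_gate between -0.01 and 0.01 m/s); the robot touches nothing.
It fails at once if the tube joint is pushed more than 15 mm, lifted or carried off (distance of tube_joint from where it was at the start of the episode above 0.015 m).
It fails at once if the tin, wire brush or clamp is pushed more than 15 mm, lifted or carried off (distance of any of gel_tin, wire_brush, bar_clamp from where it was at the start of the episode above 0.015 m).
It fails at once if the left slide's tab is pinched between the fingers (both faces pressed with more than 3 N at once) (contact force between the fingers and left_gate_c1 above 3 N and contact force between the fingers and left_gate_c2 above 3 N).
It fails at once if the right slide's tab is pinched between the fingers (both faces pressed with more than 3 N at once) (contact force between the fingers and right_gate_c1 above 3 N and contact force between the fingers and right_gate_c2 above 3 N).
It also fails if it takes over 48 s, if anything falls off the work surface, if the arm or the gripper's body presses on something with over 40 N, if the wrist force passes 120 N, or if a joint passes its speed limit or range.

## Working session

There is one attempt and no reset: what is moved stays moved. The work goes in short steps, Python scripts to look and compute and a tool call to move; the robot and the scene stay as the last step left them, time stands still between calls to the robot, and variables do not carry over. Pictures are saved under pics/ and viewed, at most 10 in all, crops included, and the job is handed in when it is done.

Besides the shell and the picture viewer there is one more tool, called as name(argument=value, ...) on one line, values as JSON. drive_tool: Moves the arm, as the interface text tells. Its arguments: {"type":"object","properties":{"steps":{"type":"array"}},"required":["steps"]}

```bash
mkdir -p pics; python3 - <<'E'
from station import r
import cv2,numpy as np
s=r.sense();print(s['tcp_pos'],s['ee_rot'],s['time_s'])
for n in ("scene","top"):
    cv2.imwrite(f"pics/{n}0.png",r.capture(n)); p=r.camera_params(n); print(n,np.round(p['camera_matrix'],1).tolist(),np.round(p['extrinsics'],4).tolist())
E
```

```text
[ 0.25337998 -0.57072826  0.24044759] [[-9.14069866e-01 -4.05555551e-01 -9.87165100e-04]
 [-4.05556739e-01  9.14067754e-01  1.96772253e-03]
 [ 1.04314989e-04  2.19898733e-03 -9.99997577e-01]] 0.0
scene [[453.5, 0.0, 316.6], [0.0, 453.5, 198.4], [0.0, 0.0, 1.0]] [[0.5725, 0.8198, 0.0132, -0.403], [0.6811, -0.4666, -0.5642, -0.1602], [-0.4564, 0.332, -0.8255, 1.5647], [0.0, 0.0, 0.0, 1.0]]
top [[367.5, 0.0, 322.3], [0.0, 367.5, 204.4], [0.0, 0.0, 1.0]] [[-0.0215, -0.9997, 0.013, 0.165], [-0.99, 0.0195, -0.1398, 0.4675], [0.1395, -0.0159, -0.9901, 1.3205], [0.0, 0.0, 0.0, 1.0]]
```

View pics/scene0.png

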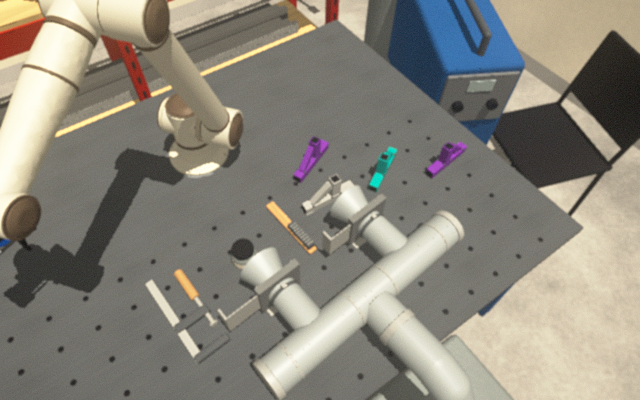

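View pics/top0.png

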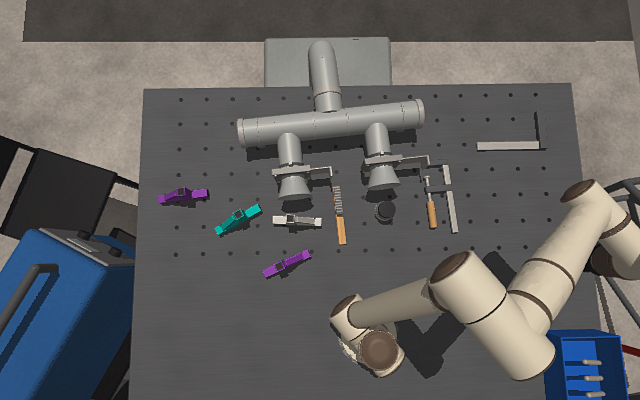

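The only bare-steel joint is at top (297,221), in front of the left hood. The look-alikes are purple at (183,196) and (288,263) and turquoise at (238,219), and the tin is at (385,211) by the right hood. So the left gate opens and the right gate shuts. I'll check this in a close crop.

```bash
python3 - <<'E'
import cv2
a=cv2.imread("pics/top0.png")[105:255,260:460]
cv2.imwrite("pics/topc.png",cv2.resize(a,None,fx=4,fy=4,interpolation=cv2.INTER_CUBIC))
a=cv2.imread("pics/scene0.png")[170:350,200:440]
cv2.imwrite("pics/scenec.png",cv2.resize(a,None,fx=3.3,fy=3.3,interpolation=cv2.INTER_CUBIC))
E
```

```text
(no output)
```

View pics/topc.png

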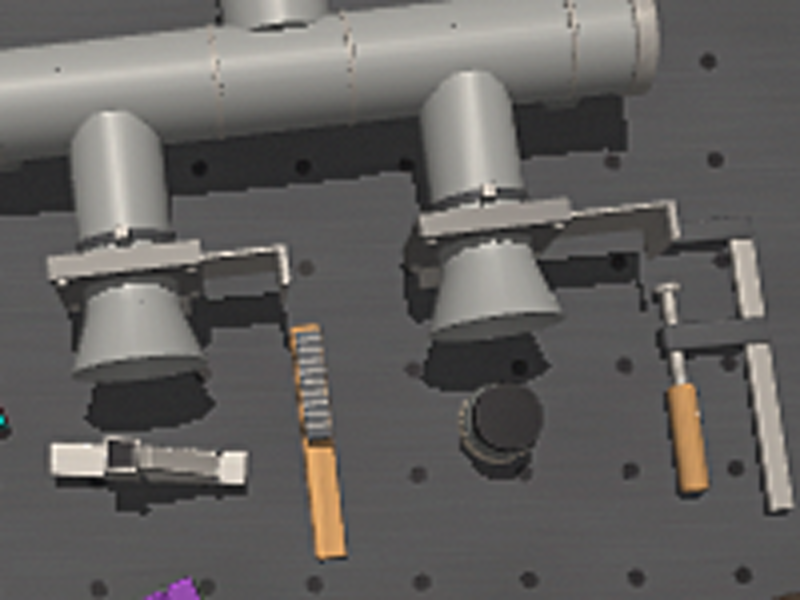

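View pics/scenec.png

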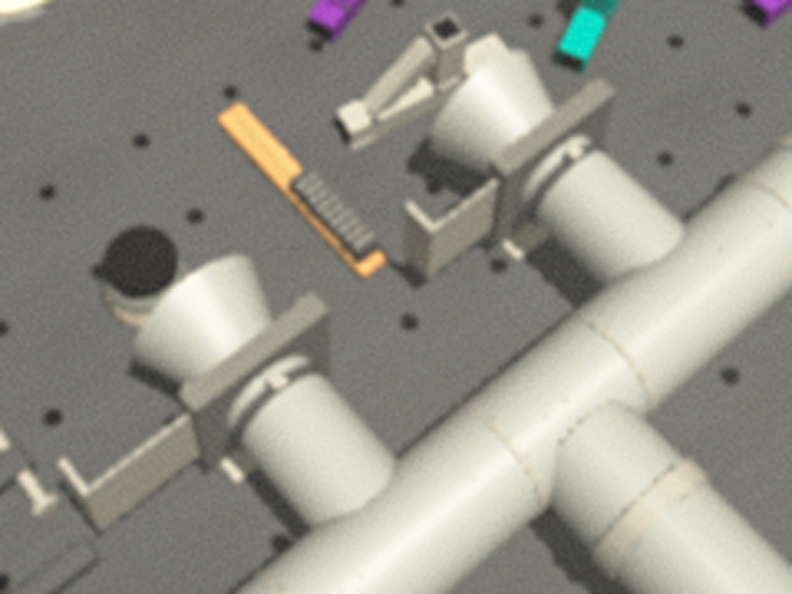

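```bash
cat > h.py <<'E'
from station import r
import numpy as np
from scipy.optimize import least_squares
def proj(n,P):
    p=r.camera_params(n);K=np.array(p['camera_matrix']);E=np.array(p['extrinsics'])
    q=(np.atleast_2d(P)@E[:3,:3].T+E[:3,3])@K.T
    return q[:,:2]/q[:,2:]
def unproj(n,uv,z):
    p=r.camera_params(n);K=np.array(p['camera_matrix']);E=np.array(p['extrinsics'])
    R=E[:3,:3];c=-R.T@E[:3,3];d=(R.T@np.linalg.solve(K,np.array([*uv,1.])))
    return c+d*(z-c[2])/d[2]
E
python3 - <<'E'
from h import *
T=lambda u,v:((u+.5)/4-.5+260,(v+.5)/4-.5+105)
S=lambda u,v:((u+.5)/3.3-.5+200,(v+.5)/3.3-.5+170)
mp=[(.01,.225,48,257),(.01,.095,200,242),(-.01,.225,50,278),(-.01,.095,202,264),(.01,-.095,420,213),(.01,-.225,570,199),(-.01,-.095,420,236),(-.01,-.225,570,220)]
obsT=np.array([T(a[2],a[3]) for a in mp]);
# tabs (which,xm,cam,uv)
tabs=[(0,-.0165,'top',T(283,265)),(1,-.0165,'top',T(673,221)),(0,-.034,'scene',S(406,203)),(0,0,'scene',S(432,236)),(1,-.034,'scene',S(62,460)),(1,0,'scene',S(90,492))]
def W(v,P):
    c,s=np.cos(v[2]),np.sin(v[2]);P=np.atleast_2d(P);return np.c_[v[0]+c*P[:,0]-s*P[:,1],v[1]+s*P[:,0]+c*P[:,1],P[:,2]]
def f(v):
    e=[(proj('top',W(v,[[a[0],a[1],.148] for a in mp]))-obsT).ravel()]
    for w,x,c,uv in tabs: 
        e.append(proj(c,W(v,[[x,[.16,-.16][w]-.065-.0375-v[3+w],.127]]))[0]-uv)
    return np.concatenate(e)
s=least_squares(f,[.65,.0,0.05,.04,.06]);v=s.x
print(v,np.round(s.fun,1))
np.save('m.npy',v)
M=np.linalg.inv
def tom(P):
    c,s_=np.cos(v[2]),np.sin(v[2]);d=np.array(P)[:2]-v[:2];return np.round([c*d[0]+s_*d[1],-s_*d[0]+c*d[1]],3)
for i in range(2): print('tab',W(v,[[-.0165,[.16,-.16][i]-.1025-v[3+i],.127]]))
for n,uv,z in [('brush tip',T(305,326),.03),('brush tipR',T(318,325),.03),('brush mid',T(318,440),.03),('tin',T(508,417),.07),('jointpost',T(122,455),.1),('screw end',T(667,290),.02),('clampjawL far',T(682,240),.026),('bar end',T(742,242),.026),('jaw2',T(665,335),.026),('joint R',T(247,468),.03)]:
    P=unproj('top',uv,z);print(n,np.round(P,3),'m',tom(P))
E
```

```text
[0.59250037 0.10290124 0.09985723 0.03588118 0.05587264] [-0.3 -0.1 -0.3 -0.7 -0.2  0.4 -0.1 -0.5 -0.2  0.2 -0.3 -0.7  0.6  0.1
  0.6 -0.3  1.   0.   0.1 -0.2 -0.1  0.2  0.2 -1.5  0.2 -0.5 -0.5  0. ]
tab [[0.57392735 0.12276746 0.127     ]]
tab [[ 0.60782156 -0.2155303   0.127     ]]
brush tip [0.538 0.103 0.03 ] m [-0.054  0.006]
brush tipR [0.539 0.091 0.03 ] m [-0.054 -0.006]
brush mid [0.432 0.094 0.03 ] m [-0.161  0.007]
tin [ 0.445 -0.074  0.07 ] m [-0.165 -0.161]
jointpost [0.414 0.269 0.1  ] m [-0.161  0.183]
screw end [ 0.568 -0.239  0.02 ] m [-0.058 -0.338]
clampjawL far [ 0.615 -0.254  0.026] m [-0.013 -0.358]
bar end [ 0.612 -0.311  0.026] m [-0.022 -0.414]
jaw2 [ 0.524 -0.233  0.026] m [-0.101 -0.327]
joint R [0.407 0.16  0.03 ] m [-0.179  0.075]
```

The crops confirm the bare-steel tube joint at the left hood and the tin at the right. The left tab (topc 283,265) is drawn out about 36 mm and the right tab (673,221) about 56 mm. I'll shut the right gate first, aligning the tool with the manifold and closing the fingers.

drive_tool(steps=[0, 0, 0.106, 0, 0, 0, 0, 0, 0, 0.106, 0, 0, 0, 0, 0, 0, 0.106, 0, 0, 0, 0, 0, 0, 0, 0, 0, 0, 0, 0, 0, 0, 0, 0, 0, 0])

```text
time_s: 0.52
tcp_pos: [0.2535, -0.571, 0.2411]
ee_rot: [[-0.995, -0.102, -0.0], [-0.102, 0.995, 0.001], [0.0, 0.001, -1.0]]
wrist_force: [0.5, -0.3, 0.1]
gripper_width: 0.705
gripper_force: 0.0
```

```bash
cat > go.py <<'E'
from h import *
import sys
v=np.load('m.npy')
def st(*tg):
    s=r.sense();R=np.array(s['ee_rot']);p=np.array(s['tcp_pos'])
    c,q=np.cos(v[2]),np.sin(v[2]);M=np.array([[c,-q,0],[q,c,0],[0,0,1]]);o=np.array([v[0],v[1],0])
    print('t',s['time_s'],'m',np.round(M.T@(p-o),4),'F',np.round(M.T@s['wrist_force'],1),'w',s['gripper_width'],'toolx',np.round(M.T@R,4).tolist())
    for t in tg: print(t,'tool shift',np.round(R.T@(o+M@np.array(t)-p),4))
E
python3 -c "
from go import *
st((-.018,-.356,.24),(-.018,-.356,.112))"
```

```text
t 0.5167 m [-0.4045 -0.6368  0.2411] F [ 0.5 -0.3  0.1] w 0.7045373327172325 toolx [[-1.0, -0.0026, -0.0003], [-0.0026, 1.0, 0.0008], [0.0003, 0.0008, -1.0]]
(-0.018, -0.356, 0.24) tool shift [-0.3872  0.2798  0.0012]
(-0.018, -0.356, 0.112) tool shift [-0.3872  0.2797  0.1292]
```

drive_tool(steps=[0, 0, 0, -0.028, 0.021, 0, 0, 0, 0, 0, -0.028, 0.021, 0, 0, 0, 0, 0, -0.028, 0.021, 0, 0, 0, 0, 0, -0.028, 0.021, 0, 0, 0, 0, 0, -0.028, 0.021, 0, 0, 0, 0, 0, -0.028, 0.021, 0, 0, 0, 0, 0, -0.028, 0.021, 0, 0, 0, 0, 0, -0.028, 0.021, 0, 0, 0, 0, 0, -0.028, 0.021, 0, 0, 0, 0, 0, -0.028, 0.021, 0, 0])

```text
time_s: 1.35
tcp_pos: [0.5123, -0.3329, 0.2415]
ee_rot: [[-0.995, -0.103, -0.0], [-0.103, 0.995, 0.0], [0.0, 0.0, -1.0]]
wrist_force: [0.1, -0.5, -0.3]
gripper_width: 0.02
gripper_force: 0.0
```

drive_tool(steps=[0, 0, 0, -0.027, 0.018, 0, 0, 0, 0, 0, -0.027, 0.018, 0, 0, 0, 0, 0, -0.027, 0.018, 0, 0, 0, 0, 0, -0.026, 0.016, 0, 0, 0, 0, 0, 0, 0, 0, 0, 0, 0, 0, 0, 0, 0, 0])

```text
time_s: 1.85
tcp_pos: [0.6117, -0.2527, 0.2406]
ee_rot: [[-0.995, -0.104, -0.001], [-0.104, 0.995, 0.0], [0.001, 0.0, -1.0]]
wrist_force: [-0.3, -0.0, 0.2]
gripper_width: 0.012
gripper_force: 0.0
```

```bash
python3 -c "
from go import *
import cv2
st((-.018,-.356,.112))
cv2.imwrite('pics/w1.png',r.capture('wrist'))"
```

```text
t 1.85 m [-0.0164 -0.3558  0.2406] F [-0.3  0.   0.2] w 0.011645119875463239 toolx [[-1.0, -0.0044, -0.0013], [-0.0044, 1.0, 0.0005], [0.0013, 0.0005, -1.0]]
(-0.018, -0.356, 0.112) tool shift [ 0.0015 -0.0003  0.1286]
```

View pics/w1.png

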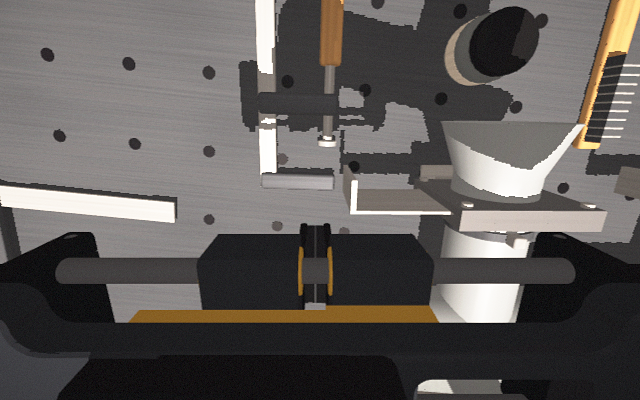

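The wrist view shows the closed fingers at (316,265). The right tab's bright top edge runs from about (353,180) to (352,210), with its -y side facing the fingers. I'll check that location with the wrist calibration.

```bash
python3 -c "
from go import *
c,q=np.cos(v[2]),np.sin(v[2]);M=np.array([[c,-q,0],[q,c,0],[0,0,1]]);o=np.array([v[0],v[1],0])
for uv in [(354,181),(352,210)]: print(np.round(M.T@(unproj('wrist',uv,.127)-o),4))
"
```

```text
[-0.0342 -0.3203  0.127 ]
[-0.0054 -0.321   0.127 ]
```

drive_tool(steps=[0, 0, 0, 0, 0, 0.015, 0, 0, 0, 0, 0, 0, 0.015, 0])

```text
time_s: 2.07
tcp_pos: [0.6104, -0.255, 0.2125]
ee_rot: [[-0.995, -0.1, 0.003], [-0.1, 0.995, -0.001], [-0.003, -0.001, -1.0]]
wrist_force: [-0.3, 0.1, -0.5]
gripper_width: 0.004
gripper_force: 0.0
```

drive_tool(steps=[0, 0, 0, 0, 0, 0.02, 0, 0, 0, 0, 0, 0, 0.02, 0, 0, 0, 0, 0, 0, 0.02, 0, 0, 0, 0, 0, 0, 0.02, 0, 0, 0, 0, 0, 0, 0.018, 0, 0, 0, 0, 0, 0, 0, 0, 0, 0, 0, 0, 0, 0, 0])

```text
time_s: 2.65
tcp_pos: [0.6095, -0.255, 0.1131]
ee_rot: [[-0.995, -0.099, -0.002], [-0.099, 0.995, 0.0], [0.002, 0.0, -1.0]]
wrist_force: [0.3, -1.0, 0.3]
gripper_width: 0.008
gripper_force: 0.0
```

drive_tool(steps=[0, 0, 0, 0, 0.01, 0, 0, 0, 0, 0, 0, 0.01, 0, 0, 0, 0, 0, 0, 0.01, 0, 0, 0, 0, 0, 0, 0.005, 0, 0])

```text
time_s: 2.98
tcp_pos: [0.6078, -0.2185, 0.1152]
ee_rot: [[-0.995, -0.101, 0.002], [-0.101, 0.995, -0.001], [-0.002, -0.002, -1.0]]
wrist_force: [-0.2, -4.6, 0.8]
gripper_width: 0.002
gripper_force: 2.2
```

```bash
python3 -c "
from go import *
st((-.018,-.280,.112))"
```

```text
t 2.9833 m [-0.0168 -0.3213  0.1152] F [-0.6 -4.6  0.8] w 0.0016325885700418457 toolx [[-1.0, -0.0015, 0.0023], [-0.0015, 1.0, -0.0017], [-0.0023, -0.0017, -1.0]]
(-0.018, -0.28, 0.112) tool shift [0.0011 0.0413 0.0032]
```

In contact and sliding at 4.6 N.

drive_tool(steps=[0, 0, 0, 0, 0.008, 0.001, 0, 0, 0, 0, 0, 0.008, 0.001, 0, 0, 0, 0, 0, 0.008, 0, 0, 0, 0, 0, 0, 0.008, 0, 0, 0, 0, 0, 0, 0.004, 0, 0, 0, 0, 0, 0, 0, 0, 0])

```text
time_s: 3.48
tcp_pos: [0.604, -0.182, 0.1118]
ee_rot: [[-0.995, -0.101, 0.001], [-0.101, 0.995, 0.001], [-0.001, 0.0, -1.0]]
wrist_force: [1.6, -1.1, 1.3]
gripper_width: 0.007
gripper_force: 0.9
```

drive_tool(steps=[0, 0, 0, 0, 0.003, 0, 0, 0, 0, 0, 0, 0, 0, 0])

```text
time_s: 3.65
tcp_pos: [0.6034, -0.1799, 0.1113]
ee_rot: [[-0.995, -0.1, -0.0], [-0.1, 0.995, 0.0], [0.0, 0.0, -1.0]]
wrist_force: [1.6, -1.8, 1.4]
gripper_width: 0.003
gripper_force: 1.2
```

drive_tool(steps=[0, 0, 0, 0, 0.003, 0, 0, 0, 0, 0, 0, 0, 0, 0])

```text
time_s: 3.82
tcp_pos: [0.6031, -0.1772, 0.1113]
ee_rot: [[-0.995, -0.1, -0.0], [-0.1, 0.995, 0.0], [0.0, 0.0, -1.0]]
wrist_force: [1.9, -2.7, 2.4]
gripper_width: 0.004
gripper_force: 1.5
```

```bash
python3 -c "
from go import *
st((-.018,-.280,.112))"
```

```text
t 3.8167 m [-0.0174 -0.2798  0.1113] F [ 1.7 -2.9  2.4] w 0.004401594580662495 toolx [[-1.0, 0.0002, -0.0001], [0.0002, 1.0, 0.0002], [0.0001, 0.0002, -1.0]]
(-0.018, -0.28, 0.112) tool shift [ 0.0006 -0.0002 -0.0007]
```

drive_tool(steps=[0, 0, 0, 0, 0.002, 0, 0, 0, 0, 0, 0, 0, 0, 0])

```text
time_s: 3.98
tcp_pos: [0.6029, -0.1753, 0.1113]
ee_rot: [[-0.995, -0.1, -0.0], [-0.1, 0.995, 0.0], [0.0, 0.0, -1.0]]
wrist_force: [2.2, -3.2, 1.7]
gripper_width: 0.006
gripper_force: 1.8
```

drive_tool(steps=[0, 0, 0, 0, 0.002, 0, 0, 0, 0, 0, 0, 0, 0, 0])

```text
time_s: 4.15
tcp_pos: [0.6028, -0.1738, 0.1113]
ee_rot: [[-0.995, -0.1, 0.0], [-0.1, 0.995, -0.001], [-0.0, -0.001, -1.0]]
wrist_force: [2.2, -5.0, 1.3]
gripper_width: 0.006
gripper_force: 2.8
```

drive_tool(steps=[0, 0, 0, 0, 0.002, 0, 0, 0, 0, 0, 0, 0, 0, 0])

```text
time_s: 4.32
tcp_pos: [0.6028, -0.1736, 0.1114]
ee_rot: [[-0.995, -0.1, 0.001], [-0.1, 0.995, -0.003], [-0.0, -0.003, -1.0]]
wrist_force: [3.5, -11.8, -0.3]
gripper_width: 0.009
gripper_force: 5.9
```

The force jumped with no further travel, so the right slide is at its shut stop. Now I'll back off, rise and go over to the left gate.

drive_tool(steps=[0, 0, 0, 0, -0.013, 0, 0, 0, 0, 0, 0, -0.013, 0, 0, 0, 0, 0, 0, 0, -0.025, 0, 0, 0, 0, 0, 0, -0.03, 0, 0, 0, 0, 0, 0, -0.03, 0, 0, 0, 0, 0, 0, -0.025, 0, 0, 0, 0, 0, 0.015, 0, 0, 0, 0, 0, 0, 0.03, 0, 0, 0, 0, 0, 0, 0.03, 0, 0, 0, 0, 0, 0, 0.03, 0, 0])

```text
time_s: 5.15
tcp_pos: [0.5933, -0.0918, 0.2202]
ee_rot: [[-0.995, -0.098, -0.003], [-0.098, 0.995, 0.002], [0.003, 0.002, -1.0]]
wrist_force: [0.3, 0.4, -0.3]
gripper_width: 0.003
gripper_force: 0.0
```

drive_tool(steps=[0, 0, 0, 0, 0.03, 0, 0, 0, 0, 0, 0, 0.03, 0, 0, 0, 0, 0, 0, 0.03, 0, 0, 0, 0, 0, 0, 0.03, 0, 0, 0, 0, 0, 0, 0.03, 0, 0, 0, 0, 0, 0, 0.03, 0, 0, 0, 0, 0, 0, 0.03, 0, 0, 0, 0, 0, 0, 0.025, 0, 0, 0, 0, 0, 0, 0, 0, 0, 0, 0, 0, 0, 0, 0, 0])

```text
time_s: 5.98
tcp_pos: [0.5702, 0.142, 0.2203]
ee_rot: [[-0.995, -0.102, -0.003], [-0.102, 0.995, -0.0], [0.003, -0.0, -1.0]]
wrist_force: [-0.5, -0.2, -0.3]
gripper_width: 0.0
gripper_force: 0.0
```

```bash
python3 -c "
from go import *
import cv2
st((-.018,.06,.22),(-.018,.06,.112))
cv2.imwrite('pics/w2.png',r.capture('wrist'))"
```

```text
t 5.9833 m [-0.0183  0.0411  0.2203] F [-0.5 -0.1 -0.3] w 0.0003468046654701555 toolx [[-1.0, -0.002, -0.0031], [-0.002, 1.0, -0.0], [0.0031, -0.0, -1.0]]
(-0.018, 0.06, 0.22) tool shift [-0.0003  0.0189  0.0003]
(-0.018, 0.06, 0.112) tool shift [-0.0007  0.0189  0.1083]
```

View pics/w2.png

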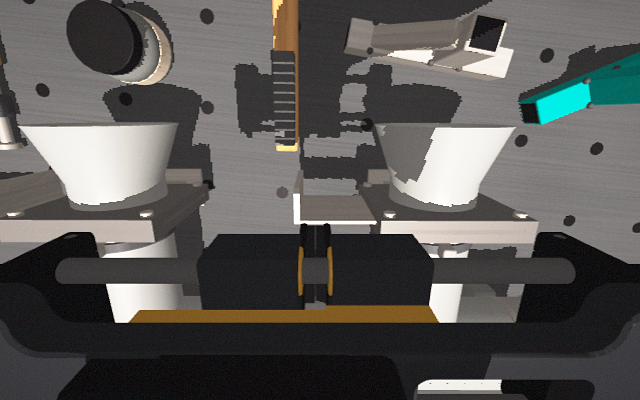

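The left tab's top edge is at about (297,172)–(297,222), just left of the fingers, with the gate body from about x=360 on. I'll shift 19 mm to +y into the gap and descend.

drive_tool(steps=[0, 0, 0, 0, 0.019, 0, 0, 0, 0, 0, 0, 0, 0, 0, 0, 0, 0, 0, 0, 0.022, 0, 0, 0, 0, 0, 0, 0.022, 0, 0, 0, 0, 0, 0, 0.022, 0, 0, 0, 0, 0, 0, 0.022, 0, 0, 0, 0, 0, 0, 0.02, 0, 0, 0, 0, 0, 0, 0, 0, 0, 0, 0, 0, 0, 0, 0])

```text
time_s: 6.78
tcp_pos: [0.5689, 0.1583, 0.1127]
ee_rot: [[-0.995, -0.098, -0.003], [-0.098, 0.995, -0.002], [0.003, -0.001, -1.0]]
wrist_force: [-0.8, 0.6, -0.2]
gripper_width: 0.012
gripper_force: 0.0
```

drive_tool(steps=[0, 0, 0, 0, -0.01, 0, 0, 0, 0, 0, 0, -0.01, 0, 0, 0, 0, 0, 0, -0.008, 0, 0, 0, 0, 0, 0, -0.008, 0, 0])

```text
time_s: 7.12
tcp_pos: [0.5739, 0.124, 0.1151]
ee_rot: [[-0.995, -0.099, 0.003], [-0.099, 0.995, 0.003], [-0.004, 0.002, -1.0]]
wrist_force: [-0.9, 4.5, 2.3]
gripper_width: 0.002
gripper_force: 2.4
```

```bash
python3 -c "
from go import *
st((-.018,-.009,.112))"
```

```text
t 7.1167 m [-0.0164  0.0228  0.1151] F [-0.4  4.5  2.3] w 0.0016143682036849059 toolx [[-1.0, 0.0005, 0.0036], [0.0005, 1.0, 0.0022], [-0.0036, 0.0022, -1.0]]
(-0.018, -0.009, 0.112) tool shift [ 0.0016 -0.0318  0.003 ]
```

drive_tool(steps=[0, 0, 0, 0.001, -0.008, 0.001, 0, 0, 0, 0, 0, -0.008, 0.001, 0, 0, 0, 0, 0, -0.008, 0.001, 0, 0, 0, 0, 0, -0.006, 0, 0, 0, 0, 0, 0, 0, 0, 0])

```text
time_s: 7.53
tcp_pos: [0.5749, 0.0927, 0.1105]
ee_rot: [[-0.995, -0.098, -0.0], [-0.098, 0.995, -0.001], [0.0, -0.001, -1.0]]
wrist_force: [0.3, 1.5, 1.2]
gripper_width: 0.001
gripper_force: 0.6
```

drive_tool(steps=[0, 0, 0, 0, -0.003, 0, 0, 0, 0, 0, 0, 0, 0, 0])

```text
time_s: 7.7
tcp_pos: [0.5748, 0.0905, 0.1101]
ee_rot: [[-0.995, -0.099, -0.001], [-0.099, 0.995, -0.001], [0.001, -0.001, -1.0]]
wrist_force: [0.4, 1.4, 1.5]
gripper_width: -0.0
gripper_force: 0.8
```

drive_tool(steps=[0, 0, 0, 0, -0.002, 0, 0, 0, 0, 0, 0, 0, 0, 0])

```text
time_s: 7.87
tcp_pos: [0.5749, 0.09, 0.1101]
ee_rot: [[-0.995, -0.099, -0.001], [-0.099, 0.995, 0.001], [0.001, 0.001, -1.0]]
wrist_force: [-0.6, 6.0, 1.7]
gripper_width: 0.005
gripper_force: 3.3
```

drive_tool(steps=[0, 0, 0, 0, -0.002, 0, 0, 0, 0, 0, 0, 0, 0, 0])

```text
time_s: 8.03
tcp_pos: [0.575, 0.0898, 0.1101]
ee_rot: [[-0.995, -0.1, -0.0], [-0.1, 0.995, 0.004], [0.0, 0.004, -1.0]]
wrist_force: [-2.2, 12.5, 3.2]
gripper_width: 0.004
gripper_force: 6.6
```

```bash
python3 -c "
from go import *
st((-.018,-.013,.112))"
```

```text
t 8.0333 m [-0.0188 -0.0113  0.1101] F [-0.9 12.7  3.2] w 0.004084714719534791 toolx [[-1.0, 0.0, -0.0001], [0.0, 1.0, 0.0037], [0.0001, 0.0037, -1.0]]
(-0.018, -0.013, 0.112) tool shift [-0.0008 -0.0017 -0.0019]
```

The stop is reached at y = -11 mm, close to the -13 mm expected. I'll back off, rise clear of the view and check.

drive_tool(steps=[0, 0, 0, 0, 0.013, 0, 0, 0, 0, 0, 0, 0.013, 0, 0, 0, 0, 0, 0, 0, -0.025, 0, 0, 0, 0, 0, 0, -0.03, 0, 0, 0, 0, 0, 0, -0.03, 0, 0, 0, 0, 0, 0, -0.035, 0, 0, 0, 0, 0.03, 0, -0.02, 0, 0, 0, 0, 0.035, 0, 0, 0, 0, 0, 0, 0.035, 0, 0, 0, 0, 0, 0, 0.035, 0, 0, 0])

```text
time_s: 8.87
tcp_pos: [0.4365, 0.0989, 0.2498]
ee_rot: [[-0.995, -0.099, -0.002], [-0.099, 0.995, -0.002], [0.002, -0.002, -1.0]]
wrist_force: [-0.7, 1.7, 0.5]
gripper_width: 0.006
gripper_force: 0.0
```

drive_tool(steps=[0, 0, 0, 0.04, 0, 0, 0, 0, 0, 0, 0.04, 0, 0, 0, 0, 0, 0, 0.04, 0, 0, 0, 0, 0, 0, 0, 0, 0, 0, 0, 0, 0, 0, 0, 0, 0])

```text
time_s: 9.28
tcp_pos: [0.3173, 0.0868, 0.2505]
ee_rot: [[-0.995, -0.102, 0.001], [-0.102, 0.995, -0.0], [-0.001, -0.0, -1.0]]
wrist_force: [0.1, 0.1, -0.6]
gripper_width: 0.006
gripper_force: 0.0
```

```bash
python3 -c "
from go import *
import cv2
st()
a=r.capture('scene')[150:370,120:440]
b=r.capture('top')[105:255,260:460]
a=cv2.resize(a,(400,275)); 
cv2.imwrite('pics/end.png',np.vstack([cv2.resize(b,(800,600),interpolation=2)[:600]])[:, :])
cv2.imwrite('pics/ends.png',cv2.resize(a,(800,550)))"
```

```text
t 9.2833 m [-0.2754  0.0114  0.2505] F [ 0.1  0.1 -0.6] w 0.006320462958101394 toolx [[-1.0, -0.0028, 0.0005], [-0.0028, 1.0, -0.0001], [-0.0005, -0.0001, -1.0]]
```

View pics/end.png

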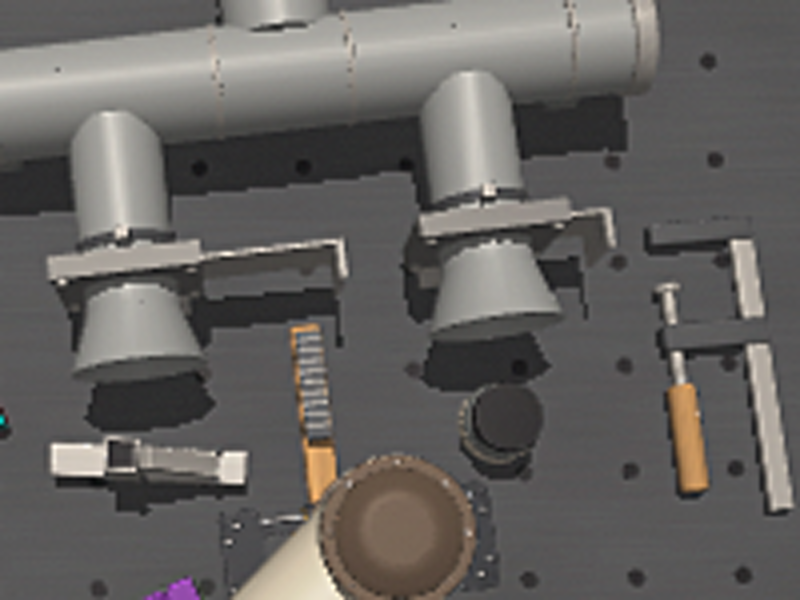

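View pics/ends.png

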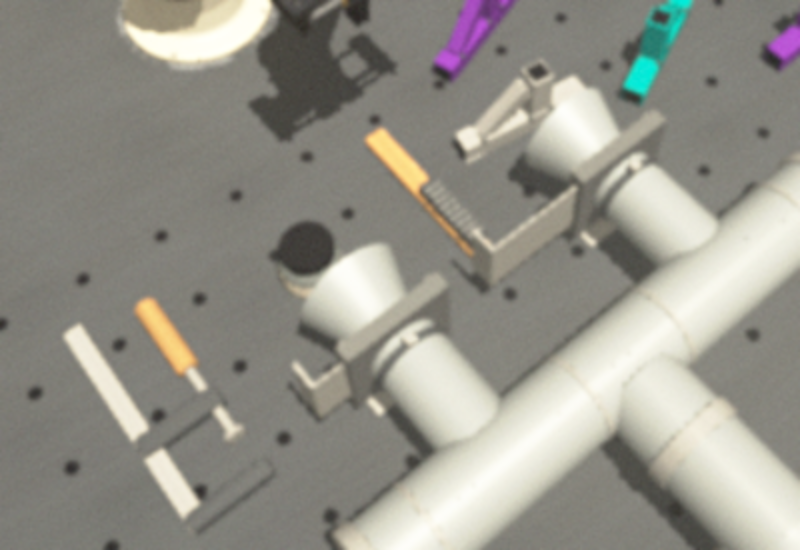

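The top view shows the left tab at (342,260), moved about 50 mm to fully out, and the right tab at (611,230), moved about 54 mm to shut. All loose items are unmoved and the arm is clear.

```bash
python3 -c "
from station import r
print(r.finish_job())"
```

```text
the job is handed in; nothing more can be done
None
```

I pushed the left gate (the tube joint's hood) fully open and the right gate fully shut, each to its stop with closed fingertips, left the loose items in place, and handed the job in at about 9 s; it returned no verdict.

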